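# Put the label scrapers back in their own slots

## Robot

A 6-joint arm with a two-finger parallel gripper is mounted at the origin on a cart in front of the work surface, level with it; the furniture and walls round the work are solid. World frame = base frame: x ahead of the robot, y to its left, z up, the work surface at z = 0. Lengths are in mm, angles in rad, forces in N, time in s.
With the tool pointing down it reaches from about 350 to 775 mm from the base axis. Payload 7.3 kg.
Tool frame: the origin (TCP) lies at the very end of the fingers, on their centre line; the grasp point (between the pads) lies 19 mm behind it (bot.grip_point_offset is the distance from the TCP to the grasp point, in mm); z points along the fingers, y is the line along which they close (so a half turn about z gives the same grasp; the last joint's range is limited). The gripper opens to 92 mm and grips with 3 to 60 N. Pads are 19 mm wide; open, the fingers measure 130 mm over their backs; the gripper's body (75 mm by 190 mm) begins 47 mm behind the grasp point.
Start: joints at [1.136, 0.342, 1.524, -0, 1.275, -0.146], TCP at [149.506, 503.282, 226.741] pointing down, gripper open.
Joint ranges: [-2.53, 2.53], [-0.77, 2.02], [0.04, 2.7], [-1, 4.14], [0.28, 2.66], [-3.11, 3.11]. Speed limits (rad/s): [2.57, 2.57, 3.14, 3.14, 3.14, 3.14].

## Interface

Orientations are given as [roll, pitch, yaw] about the fixed x, y, z axes, in that order (R = Rz(yaw) Ry(pitch) Rx(roll)).
In Python, from plant import bot gives the robot as it stands. The module is installed in compiled form; this text tells all that it offers.
- The arm moves only by the shell command python3 -m jog 'ROWS' [OPENING]. ROWS is JSON, a list of rows, each a list of 6 numbers: the shift along the tool's x, y, z in mm, then the turn, a rotation vector about the tool's x, y, z in rad. In form: [[dx, dy, dz, rx, ry, rz], ...]. A call has 1 to 12 rows; each row shifts and turns the commanded pose from where the row before left it, along the tool's axes as they then stand; what a row does not reach is not made up. A row lasts 1/10 s, in which the tool goes at most 50 mm and 8.59 degrees, less where a joint would pass 70% of its speed; a pose out of reach is approached as far as the arm can. A call with a gripper value outside its range is refused whole. OPENING is the opening in per cent of the stroke, from 0 (shut) to 100 (fully open), set as the call begins (- or left out, the last holds). The fingers move at their own pace and stop on an object; the grip force is fixed at half the most. Time passes only in rows, so rows that do not move let the fingers close. It gives the time, the measured TCP pose, the force, the opening and the grip force at its end, in the units of the state.
- bot.get_obs(): the state, without advancing time (a new reading comes with each control period).
- bot.capture(name): name is "scene" or "top"; returns the picture (400x640x3 uint8, red, green, blue); there is no depth.
- bot.camera_model(name): a dict with "fx", "fy", "cx", "cy" (pixels), "position" and "orientation" of the camera in the world. Camera axes: x right, y down, z forward; pixel columns grow to the right and rows downward; lengths in mm; the calibration is good to about 2 mm. A picture is of the moment at which its call begins. camera_model takes no time and is no camera call.
- bot.close_job(): hands the job in; it is judged then, once.
Trained networks look in the newest picture that a camera, given by its name, has taken for a name from the list of things; names that differ only in an ending like _2 or _b are one class to them, and where a whole thing is asked for, a point or a joint stands for the part that bears it (a point fixed in the world has none). Each returns a list of dicts, best first, with "p" (0 to 1); they miss things now and then, are a little off and sometimes report something else, mostly with a low value. They report only what shows in the picture. A call takes as long as a camera call. They do not tell look-alikes from the thing itself.
- bot.outline_of(target, camera): "mask" (400x640 bool, what is visible of it) and "pixel" ([column, row] in pixels, amid what is visible of it).
The state is a dict: "time": time; "joint_positions": joint angles; "dq": joint speeds; "tau": joint torques, N m; "tool_pos": TCP position; "tcp_rot": TCP orientation; "contact_force": force on the tool from outside, world axes, zero at the start; "moment": the same for the moment, N m; "grip_width": finger opening in mm; "finger_force": force on a finger pad.
Only numpy, scipy, OpenCV 4.12 (cv2) and the standard library are available. Lean on these libraries where they do the work, as an engineer would, in place of code of your own. Each camera call takes 0.05 s, during which the arm holds its last target. There are 200 camera calls.

## Task

The narrow scraper was put away in the wrong place: it stands in the wide wooden holder. Move it over to the narrow wooden holder, then take the wide scraper out of the grey drying stand and slide it into the wide holder, both blades down and fully home in their slots and the scrapers left standing there. Leave the weight, the stamp, the tape and the mug where they are.

Things in the scene. Friction and masses are not known exactly. Their poses are not given: they have to be found in the camera images.
- narrow_scraper_grip (a point): Grip point of the narrow scraper, on its handle's centre line, 115 mm above the blade's edge, 30 mm below the handle's end. Black handle 22 mm wide (y), 16 mm thick (x), from 67 to 145 mm above the edge. Axes: x through the thickness, y across the width, z from blade edge to handle end; same turned half round about z. Starts upright in the slot of the WIDE holder (wrong place), anywhere along it, leaning up to 4 degrees.
- narrow_scraper_edge (a point): Middle of the narrow scraper's blade edge (its bottom end), 115 mm below its grip point; same axes. Flat steel blade 28 mm wide (y), 4 mm thick (x), full width for 50 mm from the edge, above that narrower up to the handle. At the start 10 mm above the worktop.
- narrow_scraper: The narrow scraper itself, 145 mm long, about 0.1 kg, loose; origin at the middle of its blade edge, same axes as its grip point.
- wide_scraper_grip (a point): Grip point of the wide scraper, on its handle's centre line, 115 mm above the blade's edge, 30 mm below the handle's end. Black handle 26 mm wide (y), 16 mm thick (x), from 67 to 145 mm above the edge. Axes: x through the thickness, y across the width, z from blade edge to handle end; same turned half round about z. Starts upright in the slot of the drying stand, leaning up to 6 degrees.
- wide_scraper_edge (a point): Middle of the wide scraper's blade edge (its bottom end), 115 mm below its grip point; same axes. Flat steel blade 60 mm wide (y), 4 mm thick (x), full width for 50 mm from the edge, above that narrower up to the handle. At the start 10 mm above the worktop.
- wide_scraper: The wide scraper itself, 145 mm long, about 0.1 kg, loose; origin at the middle of its blade edge, same axes as its grip point.
- wide_holder_floor (a point): Centre of the slot's floor in the wide holder, a fixed light wooden block 50 (x) by 94 (y) by 60 mm high with steel screw flanges at its y ends. Slot upright, open at the top: 7 mm (x) by 65 mm (y), 50 mm deep, 3 mm bevel at the mouth. Floor 10 mm above the worktop. y along the slot, z up; same turned half round. Fits the wide scraper; the narrow one stands loose in it at the start.
- narrow_holder_floor (a point): Centre of the slot's floor in the narrow holder, a fixed light wooden block 50 (x) by 62 (y) by 60 mm high with steel screw flanges at its y ends. Slot upright, open at the top: 7 mm (x) by 33 mm (y), 50 mm deep, 3 mm bevel at the mouth. Floor 10 mm above the worktop. y along the slot, z up; same turned half round. Fits the narrow scraper only; empty at the start.
- drying_stand_floor (a point): Centre of the slot's floor in the drying stand, a fixed low grey plastic block 50 (x) by 94 (y) by 45 mm high in a drip tray 84 by 128 mm with 12 mm rim. Slot 7 mm (x) by 68 mm (y), 35 mm deep, floor 10 mm above the worktop; y along the slot, z up. Holds the wide scraper at the start. The two holders and the stand stand in any order from left to right.
- weight_big: Small brass check weight, 30 mm across, 40 mm high, standing loose; origin at the centre of its underside. Bystander, stays where it is.
- stamp: Rubber stamp with black knob, foot 30 by 52 mm, 78 mm high, standing loose; origin at the centre of its underside. Bystander.
- tape_roll: Roll of grey tape lying flat, 103 mm across, 48 mm high, loose; origin at the centre of its underside. Bystander.
- parcel_rest: Dark sheet-metal parcel rest, fixed on the worktop right of the middle, 112 by 110 mm, its sloping back 141 mm high; origin at the centre of its underside. Obstacle to keep clear of.
- mug: Dotted white mug, 82 mm by 114 mm with its handle, 91 mm high, loose; origin on its underside. Bystander.
Mind the look-alikes: they are no part of the job. Leave any yellow look-alike of the narrow_scraper alone.

How it is judged (in metres and radians):
On the way, in this order (a step that is already met when the one before it is completed fails the run):
1. the narrow scraper stands fully home in the narrow holder (z of narrow_scraper_edge in the frame of narrow_holder_floor between -0.004 and 0.004 m and horizontal distance between narrow_scraper_edge and narrow_holder_floor below 0.008 m and angle between narrow_scraper_grip's own z axis and vertical below 0.12 rad), for 0.2 s.
2. then the wide scraper stands fully home in the wide holder (z of wide_scraper_edge in the frame of wide_holder_floor between -0.004 and 0.004 m and horizontal distance between wide_scraper_edge and wide_holder_floor below 0.008 m and angle between wide_scraper_grip's own z axis and vertical below 0.12 rad), for 0.2 s.
At the end, for the whole second after the job is handed in: The narrow scraper stands in the narrow holder and the wide scraper in the wide holder, each blade edge within 4 mm of its slot's floor in height and within 8 mm of the slot's centre sideways, handle up, upright within 0.12 rad, at rest (below 0.03 m/s and 0.3 rad/s) (all of step 1 and all of step 2 and linear speed of each of narrow_scraper, wide_scraper below 0.03 m/s and angular speed of each of narrow_scraper, wide_scraper below 0.3 rad/s); the robot touches nothing.
It fails at once if the small brass check weight was pushed more than 25 mm or tipped over (distance of weight_big from where it was at the start of the episode above 0.025 m or angle between weight_big's own z axis and vertical above 0.5 rad).
It fails at once if the rubber stamp was pushed more than 25 mm or tipped over (distance of stamp from where it was at the start of the episode above 0.025 m or angle between stamp's own z axis and vertical above 0.5 rad).
It fails at once if the roll of tape was pushed more than 25 mm or tipped over (distance of tape_roll from where it was at the start of the episode above 0.025 m or angle between tape_roll's own z axis and vertical above 0.5 rad).
It fails at once if the mug was pushed more than 25 mm or tipped over (distance of mug from where it was at the start of the episode above 0.025 m or angle between mug's own z axis and vertical above 0.5 rad).
It also fails if it takes over 72 s, if anything falls off the work surface, if the arm or the gripper's body presses on something with over 40 N, if the wrist force passes 120 N, or if a joint passes its speed limit or range.

## Working session

There is one attempt and no reset: what is moved stays moved. The work goes in short steps, Python scripts to look and compute and a shell command to move; the robot and the scene stay as the last step left them, time stands still between calls to the robot, and variables do not carry over. Pictures are saved under pics/ and viewed, at most 10 in all, crops included, and the job is handed in when it is done.

```bash
mkdir -p pics
cat > h.py <<'E'
import numpy as np, cv2
from plant import bot
from scipy.spatial.transform import Rotation as R
def cam(n):
    m=bot.camera_model(n); o=np.array(m['orientation'],float)
    Rm=o if o.shape==(3,3) else R.from_euler('xyz',o).as_matrix()
    return m,Rm,np.array(m['position'],float)
def ray(n,px):
    m,Rm,p=cam(n); d=Rm@np.array([(px[0]-m['cx'])/m['fx'],(px[1]-m['cy'])/m['fy'],1]); return p,d
def onz(n,px,z):
    p,d=ray(n,px); return p+d*(z-p[2])/d[2]
def proj(n,P):
    m,Rm,p=cam(n); c=Rm.T@(np.array(P,float)-p); return np.array([m['fx']*c[0]/c[2]+m['cx'],m['fy']*c[1]/c[2]+m['cy']])
def save(n,f): 
    im=bot.capture(n); cv2.imwrite('pics/'+f,cv2.cvtColor(im,cv2.COLOR_RGB2BGR)); return im
E
python3 - <<'E'
from h import *
for n in('scene','top'):
    save(n,n+'0.png'); print(bot.camera_model(n))
    for t in('narrow_scraper','wide_scraper','wide_holder_floor','narrow_holder_floor','drying_stand_floor','weight_big','stamp','tape_roll','mug','parcel_rest','narrow_scraper_grip'):
        try:
            for r in bot.outline_of(t,n)[:3]:
                m=r['mask']; ys,xs=np.nonzero(m)
                print(n,t,round(r['p'],2),np.round(r['pixel']),xs.min(),xs.max(),ys.min(),ys.max())
        except Exception as e: print(t,e)
o=bot.get_obs();print(o)
E
```

```text
{'fx': 485.1442504774461, 'fy': 485.1442504774461, 'cx': 317.65996677526357, 'cy': 201.00343066940232, 'position': array([-273.62545375, -732.13544658,  620.73698697]), 'orientation': array([-1.99938131,  0.00838003, -0.86147638])}
scene narrow_scraper 0.8 [193. 190.] 190 199 173 220
scene narrow_scraper 0.71 [211. 177.] 210 219 160 193
scene narrow_scraper 0.39 [434. 246.] 421 447 219 266
scene wide_scraper 0.87 [436. 248.] 421 447 219 268
scene wide_holder_floor 0.92 [215. 204.] 200 231 186 215
scene wide_holder_floor 0.55 [309. 197.] 295 329 185 210
scene narrow_holder_floor 0.85 [307. 222.] 295 327 208 238
scene drying_stand_floor 0.85 [433. 275.] 400 462 257 296
scene drying_stand_floor 0.52 [230. 230.] 226 236 225 240
scene drying_stand_floor 0.44 [347. 252.] 317 376 207 286
scene weight_big 0.69 [215. 177.] 210 219 160 192
scene weight_big 0.49 [230. 233.] 225 236 224 240
scene stamp 0.65 [293. 266.] 284 300 246 284
scene tape_roll 0.85 [311. 198.] 295 328 184 210
scene mug 0.89 [382. 212.] 364 406 192 233
scene parcel_rest 0.98 [347. 252.] 317 375 207 286
scene parcel_rest 0.
[... 1189 characters left out ...]
': 1.2, 'joint_positions': array([ 1.13602436e+00,  3.42017127e-01,  1.52407500e+00,  2.63195554e-05,
        1.27537159e+00, -1.46022243e-01]), 'dq': array([-3.38704105e-04, -4.14995808e-04,  7.86271396e-05, -8.99516106e-04,
       -1.98911904e-04,  5.54350126e-04]), 'tau': array([-8.84740766e-04, -4.31138992e+01, -2.44472212e+01,  7.14985910e-02,
        4.82487807e-02, -2.38413044e-06]), 'tool_pos': array([149.49528952, 503.30807412, 226.7403548 ]), 'tcp_rot': array([ 3.14146142e+00, -6.15152824e-06,  2.85283527e+00]), 'contact_force': array([ 0.48510701, -0.43738409,  0.10245175]), 'moment': array([0.0140865 , 0.01712625, 0.00976625]), 'finger_force': 0.0, 'grip_width': 91.9264879273571}
```

Run:
```python
import cv2,numpy as np
s=cv2.imread('pics/scene0.png');t=cv2.imread('pics/top0.png')
a=cv2.resize(s[140:310,170:480],(800,440),interpolation=3)
cv2.imwrite('pics/s1.png',a)
cv2.imwrite('pics/t1.png',cv2.resize(t[110:310,130:480],(800,457),interpolation=3))
```

```text
(no output)
```

View pics/s1.png

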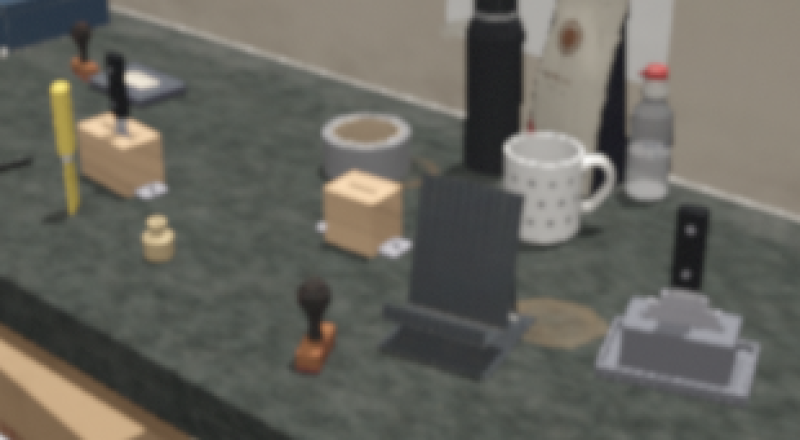

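View pics/t1.png

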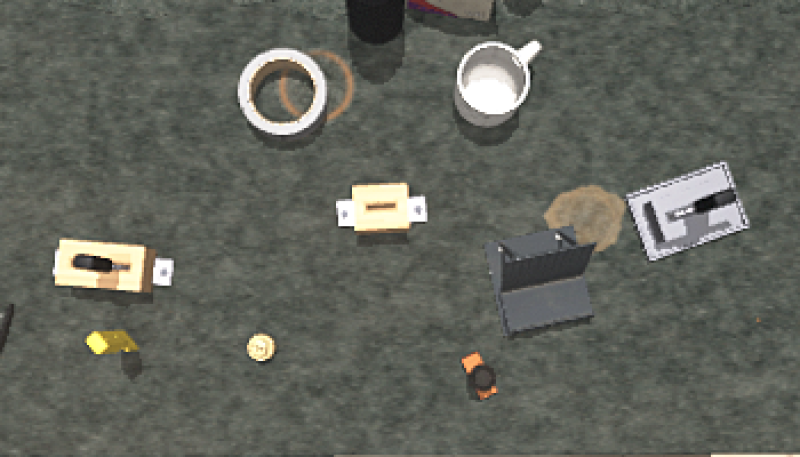

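The pictures show these candidates:
- **Narrow scraper:** the black handle in the wide holder, scene (215,177), top (170,226). The yellow one beside it, scene (195,190), top (178,262), is the look-alike to leave alone.
- **Wide scraper:** black handle in the grey stand, scene (436,248), top (442,198).
- **Other dark things:** thermos, stamp knob, and a second stamp at scene (202,160).
- **Narrow holder:** scene (310,222), top (296,201).

Next I'll fit the box models to both views.

```bash
cat > fit.py <<'E'
from h import *
from scipy.optimize import minimize
S=4
def box(lx,ly,z0,z1): return np.array([[a*lx/2,b*ly/2,z] for a in(-1,1) for b in(-1,1) for z in(z0,z1)])
def pose(q): # x,y,z0,yaw,leanx,leany
    return np.array(q[:3]),(R.from_euler('z',q[3])*R.from_euler('xy',[q[4],q[5]])).as_matrix()
def sil(n,P,roi):
    x0,x1,y0,y1=roi; q=np.array([proj(n,p) for p in P])
    h=cv2.convexHull(q.astype(np.float32))[:,0]
    h=((h-[x0,y0]+.5)*S-.5)
    m=np.zeros(((y1-y0)*S,(x1-x0)*S),np.uint8)
    cv2.fillConvexPoly(m,np.round(h*16).astype(np.int32),255,shift=4); return cv2.GaussianBlur(m,(0,0),2)/255.
def segm(im,roi,f,hull=False):
    x0,x1,y0,y1=roi; c=im[y0:y1,x0:x1]; c=cv2.resize(c,None,fx=S,fy=S,interpolation=cv2.INTER_CUBIC)
    m=f(c.astype(float),cv2.cvtColor(c,cv2.COLOR_RGB2HSV)).astype(np.uint8)
    k,l,st,_=cv2.connectedComponentsWithStats(m); m=(l==1+np.argmax(st[1:,4])).astype(np.uint8)
    if hull:
        p=cv2.convexHull(np.argwhere(m)[:,::-1].astype(np.int32)); cv2.fillConvexPoly(m,p,1)
    return cv2.GaussianBlur(m*255,(0,0),2)/255.
def fit(P,masks,q0,free,step):
    def f(v):
        q=np.array(q0,float); q[free]=v; t,Rm=pose(q); W=P@Rm.T+t
        return sum(np.abs(sil(n,W,roi)-m).sum()/m.sum() for n,roi,m in masks)
    v0=np.array(q0,float)[free]; best=None
    for k in range(3):
        sx=np.vstack([v0]+[v0+np.eye(len(free))[i]*step[i]*(-1)**k for i in range(len(free))])
        r=minimize(f,v0,method='Nelder-Mead',options=dict(initial_simplex=sx,maxiter=400,xatol=.005,fatol=1e-4)); v0=r.x
    q=np.array(q0,float); q[free]=r.x; return q,r.fun
wood=lambda c,h:(h[...,1]>55)&(h[...,2]>110)&(h[...,0]<25)
black=lambda c,h:c.max(-1)<48
E
cat > m1.py <<'E'
from fit import *
T=cv2.imread('pics/top0.png')[...,::-1].copy();C=cv2.imread('pics/scene0.png')[...,::-1].copy()
def rep(l,P,ms,q0,free,step):
    # separate cams too, to see calibration spread
    for mm in ([ms] if len(free)>3 else [ms,ms[:1],ms[1:]]):
        q,f=fit(P,mm,q0,free,step); print(l,[m[0] for m in mm],np.round(q,3),round(f,3))
    t,Rm=pose(q if len(free)>3 else q0); 
    return q
def dump(l,ms):
    for n,roi,m in ms: cv2.imwrite(f'pics/m_{l}_{n}.png',(m*255).astype(np.uint8))
r=[('top',(145,205,205,245)),('scene',(192,240,178,222))]
ms=[(n,b,segm(T if n=='top' else C,b,wood,True)) for n,b in r]; dump('wh',ms)
p=onz('top',(176,227),60); print(p); rep('wide_h',box(50,94,0,60),ms,[p[0],p[1],0,0.05,0,0],[0,1,3],[6,6,.1])
r=[('top',(275,325,180,222)),('scene',(288,336,204,244))]
ms=[(n,b,segm(T if n=='top' else C,b,wood,True)) for n,b in r]; dump('nh',ms)
p=onz('top',(296,201),60); print(p); rep('narrow_h',box(50,62,0,60),ms,[p[0],p[1],0,0,0,0],[0,1,3],[6,6,.1])
r=[('top',(155,185,212,236)),('scene',(205,225,155,192))]
ms=[(n,b,segm(T if n=='top' else C,b,black)) for n,b in r]; dump('ns',ms)
p=onz('top',(176,227),10); rep('narrow_s',box(16,22,67,145),ms,[p[0],p[1],10,0.05,0,0],[0,1,4,5],[6,6,.05,.05])
r=[('top',(428,456,188,208)),('scene',(420,456,212,258))]
ms=[(n,b,segm(T if n=='top' else C,b,black)) for n,b in r]; dump('ws',ms)
p=onz('top',(428,205),10);print(p); rep('wide_s',box(16,26,67,145),ms,[p[0],p[1],10,0.33,0,0],[0,1,4,5],[6,6,.05,.05])
E
python3 m1.py
python3 - <<'E'
import cv2,numpy as np
rows=[]
for l in('wh','nh','ns','ws'):
    t=[cv2.resize(cv2.imread(f'pics/m_{l}_{n}.png'),(200,140)) for n in('top','scene')]
    rows.append(np.hstack(t))
b=cv2.imread('pics/top0.png')
big=[cv2.resize(b[y0:y1,x0:x1],(400,280),interpolation=cv2.INTER_CUBIC) for x0,x1,y0,y1 in((145,209,205,245),(395,465,172,232))]
cv2.imwrite('pics/mm.png',np.hstack([np.vstack(rows),np.vstack(big)]))
E
```

```text
[518.41337611 348.04298836  60.        ]Traceback (most recent call last):
  File "m1.py", line 13, in <module>
    p=onz('top',(176,227),60); print(p); rep('wide_h',box(50,94,0,60),ms,[p[0],p[1],0,0.05,0,0],[0,1,3],[6,6,.1])
                                         ~~~^^^^^^^^^^^^^^^^^^^^^^^^^^^^^^^^^^^^^^^^^^^^^^^^^^^^^^^^^^^^^^^^^^^^^
  File "m1.py", line 6, in rep
    q,f=fit(P,mm,q0,free,step); print(l,[m[0] for m in mm],np.round(q,3),round(f,3))
        ~~~^^^^^^^^^^^^^^^^^^^
  File "fit.py", line 27, in fit
    r=minimize(f,v0,method='Nelder-Mead',options=dict(initial_simplex=sx,maxiter=400,xatol=.005,fatol=1e-4)); v0=r.x
    res = _minimize_neldermead(fun, x0, args, callback, bounds=bounds,
                               **options)
    fsim[k] = func(sim[k])
              ~~~~^^^^^^^^
    fx = function(np.copy(x), *(wrapper_args + args))
  File "fit.py", line 23, in f
    return sum(np.abs(sil(n,W,roi)-m).sum()/m.sum() for n,roi,m in masks)
  File "fit.py", line 23, in <genexpr>
    return sum(np.abs(sil(n,W,roi)-m).sum()/m.sum() for n,roi,m in masks)
                      ~~~^^^^^^^^^
  File "fit.py", line 8, in sil
    x0,x1,y0,y1=roi; q=np.array([proj(n,p) for p in P])
                                 ~~~~^^^^^
  File "h.py", line 13, in proj
    m,Rm,p=cam(n); c=Rm.T@(np.array(P,float)-p); return np.array([m['fx']*c[0]/c[2]+m['cx'],m['fy']*c[1]/c[2]+m['cy']])
           ~~~^^^
  File "h.py", line 5, in cam
    m=bot.camera_model(n); o=np.array(m['orientation'],float)
ValueError: time passes only in moves, steps and waits
[ WARN:0@0.007] global loadsave.cpp:275 findDecoder imread_('pics/m_nh_top.png'): can't open/read file: check file path/integrity
Traceback (most recent call last):
cv2.error: OpenCV(4.12.0) /io/opencv/modules/imgproc/src/resize.cpp:4208: error: (-215:Assertion failed) !ssize.empty() in function 'resize'
```

```bash
sed -i 's/^def cam(n)/import functools\n@functools.lru_cache(None)\ndef cam(n)/' h.py
python3 m1.py
python3 - <<'E'
import cv2,numpy as np
rows=[]
for l in('wh','nh','ns','ws'):
    t=[cv2.resize(cv2.imread(f'pics/m_{l}_{n}.png'),(200,140)) for n in('top','scene')]
    rows.append(np.hstack(t))
b=cv2.imread('pics/top0.png')
big=[cv2.resize(b[y0:y1,x0:x1],(400,280),interpolation=cv2.INTER_CUBIC) for x0,x1,y0,y1 in((145,209,205,245),(395,465,172,232))]
cv2.imwrite('pics/mm.png',np.hstack([np.vstack(rows),np.vstack(big)]))
E
```

```text
[518.41337611 348.04298836  60.        ]
wide_h ['top', 'scene'] [ 5.21121e+02  3.56069e+02  0.00000e+00 -9.70000e-02  0.00000e+00
  0.00000e+00] 1.681
wide_h ['top'] [ 5.19211e+02  3.46704e+02  0.00000e+00 -1.01000e-01  0.00000e+00
  0.00000e+00] 1.383
wide_h ['scene'] [5.25321e+02 3.63678e+02 0.00000e+00 9.20000e-02 0.00000e+00 0.00000e+00] 0.244
[585.74872102  42.00351258  60.        ]
narrow_h ['top', 'scene'] [5.91001e+02 4.19750e+01 0.00000e+00 2.00000e-03 0.00000e+00 0.00000e+00] 6.141
narrow_h ['top'] [5.97872e+02 4.20180e+01 0.00000e+00 3.00000e-03 0.00000e+00 0.00000e+00] 6.053
narrow_h ['scene'] [5.91115e+02 4.37240e+01 0.00000e+00 7.40000e-02 0.00000e+00 0.00000e+00] 0.074
narrow_s ['top', 'scene'] [ 5.25369e+02  3.69700e+02  1.00000e+01  5.00000e-02  2.71000e-01
 -6.30000e-02] 1.793
[ 580.56011171 -316.37763898   10.        ]
wide_s ['top', 'scene'] [ 6.00708e+02 -3.48900e+02  1.00000e+01  3.30000e-01 -3.19000e-01
 -8.00000e-03] 1.72
```

View pics/mm.png

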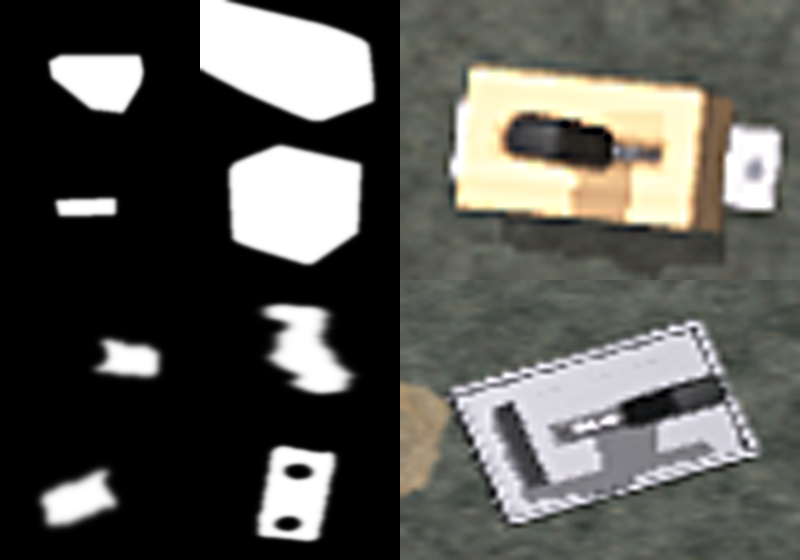

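The wood mask failed in the top view because of the brightness there, and the handles have specular spots. I'll fix the thresholds and make a first safe move toward the wide holder.

```bash
python3 -m jog '[[-37,-6,-10,0,0,0],[-37,-6,-10,0,0,0],[-37,-6,-10,0,0,0],[-37,-6,-10,0,0,0],[-37,-6,-10,0,0,0],[-37,-6,-10,0,0,0]]'
cat > m2.py <<'E'
from fit import *
T=cv2.imread('pics/top0.png')[...,::-1].copy();C=cv2.imread('pics/scene0.png')[...,::-1].copy()
tw=lambda c,h:((c[...,0]-c[...,2]>25)&(c[...,0]>90))
sw=lambda c,h:((c[...,0]-c[...,2]>30)&(c[...,0]>100))
tb=lambda c,h:c.max(-1)<95
tb2=lambda c,h:c.max(-1)<80
sb=lambda c,h:c.max(-1)<50
ov={'top':T.copy(),'scene':C.copy()}
ov={n:cv2.resize(v,None,fx=6,fy=6,interpolation=cv2.INTER_CUBIC) for n,v in ov.items()}
def rep(l,P,ms,q0,free,step,each=True):
    for mm in ([ms,ms[:1],ms[1:]] if each else [ms]):
        q,f=fit(P,mm,q0,free,step); print(l,[m[0] for m in mm],np.round(q[[0,1,3,4,5]],3),round(f,3))
        if mm is ms: qq=q
    t,Rm=pose(qq)
    for n in('top','scene'):
        u=np.array([proj(n,x) for x in P@Rm.T+t]); u=((u+.5)*6-.5).astype(np.int32)
        for i in range(8):
            for b in(1,2,4):
                if i<i^b: cv2.line(ov[n],tuple(map(int,u[i])),tuple(map(int,u[i^b])),(255,0,0),1)
    return qq
def masks(r,ft,fs,hull):
    return [(n,b,segm(T if n=='top' else C,b,ft if n=='top' else fs,hull)) for n,b in r]
wh=rep('wide_h',box(50,94,0,60),masks([('top',(148,202,208,242)),('scene',(199,236,180,218))],tw,sw,True),[522,352,0,-.05,0,0],[0,1,3],[6,6,.1])
nh=rep('narrow_h',box(50,62,0,60),masks([('top',(275,325,180,222)),('scene',(288,336,204,244))],tw,sw,True),[590,42,0,0.05,0,0],[0,1,3],[6,6,.1])
ns=rep('narrow_s',box(16,22,67,145),masks([('top',(158,182,218,234)),('scene',(207,222,158,190))],tb,sb,True),[wh[0],wh[1],10,wh[3],0,0],[0,1,4,5],[6,6,.05,.05],0)
ws=rep('wide_s',box(16,26,67,145),masks([('top',(430,456,190,206)),('scene',(425,456,214,256))],tb2,sb,True),[585,-316,10,.3,0,0],[0,1,3,4,5],[6,6,.1,.05,.05],0)
import json; json.dump(dict(wh=wh.tolist(),nh=nh.tolist(),ns=ns.tolist(),ws=ws.tolist()),open('q.json','w'))
# stand slot direction from tray corners in top
c=np.array([[395+(x-400)/400*70,172+(y-280)/280*60] for x,y in((453,388),(702,325),(760,450),(515,520))])
w=np.array([onz('top',p,12) for p in c]); print('tray',np.round(w[:,:2]),w.mean(0), 'yaw',[np.arctan2(*(a-b)[1::-1])-np.pi/2 for a,b in((w[0],w[1]),(w[3],w[2]))])
def cr(n,x0,x1,y0,y1): return cv2.resize(ov[n][y0*6:y1*6,x0*6:x1*6],(400,300))
a=np.vstack([np.hstack([cr('top',148,204,205,247),cr('scene',195,243,158,222)]),np.hstack([cr('top',400,464,175,223),cr('scene',396,468,212,300)])])
cv2.imwrite('pics/ov.png',a[...,::-1])
E
python3 m2.py
```

```text
time: 1.8
tool_pos: [353.3, 404.7, 287.3]
tcp_rot: [3.141, 0.0, 2.853]
contact_force: [-0.5, 0.6, 0.4]
grip_width: 91.9
finger_force: 0.0
wide_h ['top', 'scene'] [ 5.22237e+02  3.56303e+02 -4.00000e-02  0.00000e+00  0.00000e+00] 0.143
wide_h ['top'] [ 5.21689e+02  3.56352e+02 -5.70000e-02  0.00000e+00  0.00000e+00] 0.075
wide_h ['scene'] [ 5.24293e+02  3.59297e+02 -1.00000e-03  0.00000e+00  0.00000e+00] 0.053
narrow_h ['top', 'scene'] [5.89784e+02 4.19360e+01 6.90000e-02 0.00000e+00 0.00000e+00] 0.158
narrow_h ['top'] [5.89545e+02 4.09680e+01 5.70000e-02 0.00000e+00 0.00000e+00] 0.087
narrow_h ['scene'] [5.92289e+02 4.39460e+01 7.80000e-02 0.00000e+00 0.00000e+00] 0.065
narrow_s ['top', 'scene'] [ 5.25111e+02  3.54607e+02 -4.00000e-02  8.40000e-02 -3.40000e-02] 0.78
wide_s ['top', 'scene'] [ 5.88069e+02 -3.23932e+02  4.09000e-01 -0.00000e+00  1.20000e-02] 0.5
tray [[ 607. -251.]
 [ 645. -372.]
 [ 571. -398.]
 [ 530. -279.]] [ 588.30000771 -325.25965884   12.        ] yaw [np.float64(0.30068269199299835), np.float64(0.332200506278002)]
```

View pics/ov.png

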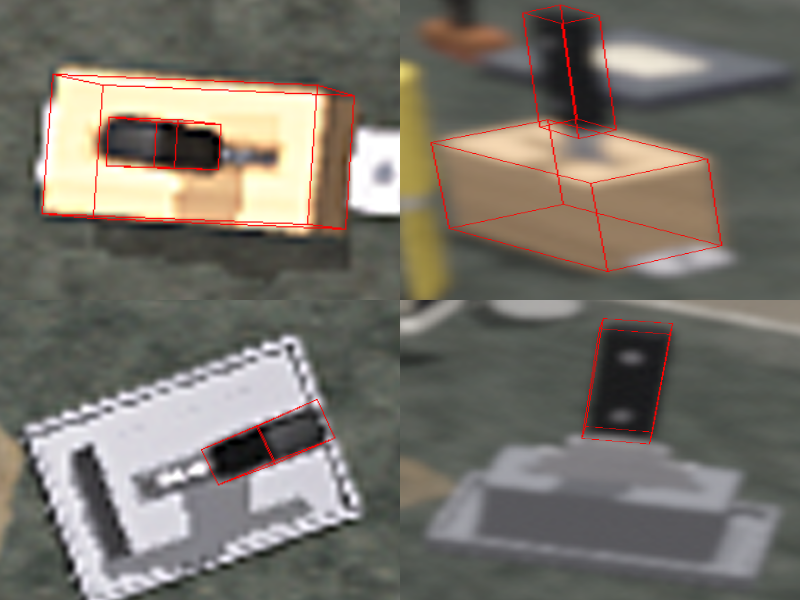

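Overlays sit well on both holders and both handles; the narrow grip comes out at about (521,345) and the wide at about (588,-324). Next I'll move above the narrow scraper and turn so the fingers close along world x.

```bash
cat > go.py <<'E'
# usage: go.py x y z roll pitch yaw -> delta in the tool frame from the measured pose
import sys
from h import *
o=bot.get_obs(); t=np.array(list(map(float,sys.argv[1:7])))
A=R.from_euler('xyz',o['tcp_rot']); B=R.from_euler('xyz',t[3:])
print('tool',np.round(o['tool_pos'],1),np.round(o['tcp_rot'],3),'F',np.round(o['contact_force'],1),'j',np.round(o['joint_positions'],2))
print('d',np.round(A.inv().apply(t[:3]-o['tool_pos']),1),np.round((A.inv()*B).as_rotvec(),3))
E
python3 -m jog '[[-44.5,-2.4,0,0,0,0],[-44.5,-2.4,0,0,0,0],[-44.5,-2.4,0,0,0,0],[-44.5,-2.4,0,0,0,0],[0,0,0,0,0,0.147],[0,0,0,0,0,0.147],[0,0,0,0,0,0.147],[0,0,0,0,0,0.147],[0,0,0,0,0,0.147],[0,0,0,0,0,0.147],[0,0,0,0,0,0.147],[0,0,0,0,0,0.147]]'
python3 -m jog '[[0,0,0,0,0,0.147],[0,0,0,0,0,0]]'
python3 go.py 521 345.5 106 3.1416 0 1.526
```

```text
time: 3.0
tool_pos: [519.9, 345.6, 286.6]
tcp_rot: [-3.141, 0.0, 1.671]
contact_force: [-1.3, 0.0, -0.1]
grip_width: 91.7
finger_force: 0.0
time: 3.2
tool_pos: [520.0, 345.6, 286.6]
tcp_rot: [-3.141, -0.0, 1.528]
contact_force: [0.8, -0.3, 0.0]
grip_width: 91.6
finger_force: 0.0
tool [520.  345.6 286.6] [-3.141 -0.     1.528] F [ 0.8 -0.3  0. ] j [0.46 0.5  1.11 0.   1.53 0.51]
d [-1.000e-01  1.100e+00  1.806e+02] [-0.    -0.     0.002]
```

```bash
python3 -m jog '[[0,1,36,0,0,0],[0,0,36,0,0,0],[0,0,36,0,0,0],[0,0,36,0,0,0],[0,0,36,0,0,0],[0,0,0,0,0,0],[0,0,0,0,0,0]]'
python3 -m jog '[[0,0,0,0,0,0],[0,0,0,0,0,0],[0,0,0,0,0,0],[0,0,0,0,0,0],[0,0,0,0,0,0],[0,0,0,0,0,0],[0,0,0,0,0,0],[0,0,0,0,0,0],[0,0,0,0,0,0],[0,0,0,0,0,0]]' 0
```

```text
time: 3.9
tool_pos: [521.1, 345.7, 107.2]
tcp_rot: [-3.141, 0.0, 1.532]
contact_force: [-0.5, -0.5, 0.2]
grip_width: 91.7
finger_force: 0.0
time: 4.9
tool_pos: [521.0, 345.6, 106.7]
tcp_rot: [-3.142, -0.0, 1.53]
contact_force: [0.6, -0.5, 0.5]
grip_width: 16.2
finger_force: 1.1
```

```bash
python3 -m jog '[[0,0,0,0,0,0],[0,0,0,0,0,0],[0,0,0,0,0,0],[0,0,0,0,0,0]]'
python3 -m jog '[[0,0,-10,0,0,0],[0,0,-25,0,0,0],[0,0,-30,0,0,0],[0,0,-30,0,0,0],[0,0,-15,0,0,0],[0,0,0,0,0,0],[0,0,0,0,0,0],[0,0,0,0,0,0]]'
cat > look.py <<'E'
import sys
from h import *
k=sys.argv[1]; o=bot.get_obs(); A=R.from_euler('xyz',o['tcp_rot']); z=A.as_matrix()[:,2]
g=o['tool_pos']-z*bot.grip_point_offset; print('grip pt',np.round(g,1))
ims={n:save(n,f'{n}_{k}.png') for n in('scene','top')}
out=[]
for n in('scene','top'):
    c=np.round(proj(n,g+[0,0,-55])).astype(int); x0,y0=max(c[0]-35,0),max(c[1]-50,0); cr=ims[n][y0:y0+100,x0:x0+70]
    u=cv2.resize(cr,(420,600),interpolation=cv2.INTER_CUBIC)
    def P(w): return tuple(int(v) for v in ((proj(n,w)-[x0,y0]+.5)*6))
    # expected upright scraper: axis and blade
    w=float(sys.argv[2]); y=A.as_matrix()[:,0]
    cv2.line(u,P(g),P(g-[0,0,115]),(255,0,0),1); cv2.line(u,P(g-[0,0,115]-y*w/2),P(g-[0,0,115]+y*w/2),(0,255,0),1)
    out.append(u[:,:395])
cv2.imwrite(f'pics/look_{k}.png',np.hstack(out)[...,::-1])
E
python3 look.py a 28
```

```text
time: 5.3
tool_pos: [521.0, 345.6, 106.7]
tcp_rot: [3.142, -0.0, 1.53]
contact_force: [0.7, 0.4, 0.0]
grip_width: 15.7
finger_force: 30.0
time: 6.1
tool_pos: [520.3, 345.3, 215.3]
tcp_rot: [-3.139, 0.001, 1.53]
contact_force: [1.0, 0.5, -1.3]
grip_width: 15.7
finger_force: 30.0
grip pt [520.3 345.3 234.1]
```

View pics/look_a.png

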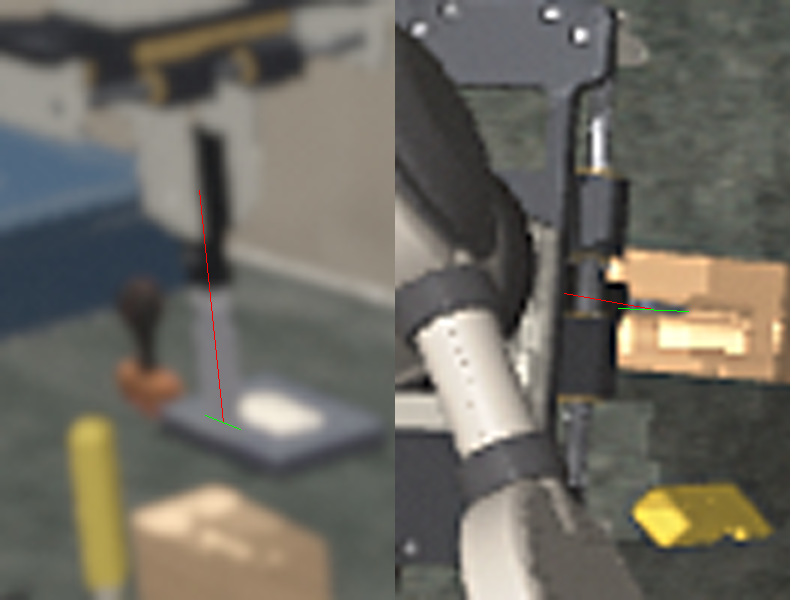

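Held, with the blade leaning about 0.066 rad in its own plane, edge toward +y. I'll correct that by tilting the tool while moving to the narrow holder.

```bash
python3 go.py 590 47 215 3.1416 0.066 1.636
```

```text
tool [520.4 345.4 215.4] [-3.139e+00  1.000e-03  1.530e+00] F [-0.7  1.   0. ] j [0.46 0.54 1.24 0.   1.36 0.5 ]
d [-295.3   81.7    0.5] [-0.006 -0.065 -0.106]
```

```bash
python3 -m jog '[[-20,5.5,0,0,0,0],[-33,9.1,0,0,0,0],[-33,9.1,0,0,0,0],[-33,9.1,0,0,0,0],[-33,9.1,0,0,0,0],[-33,9.1,0,0,0,0],[-33,9.1,0,0,0,0],[-33,9.1,0,0,0,0],[-29,8.1,0,0,0,0],[-15,4,0,0,0,0],[0,0,0,0,-0.03,-0.05],[0,0,0,0,-0.035,-0.056]]'
python3 -m jog '[[0,0,15,0,0,0],[0,0,15,0,0,0],[0,0,10,0,0,0],[0,0,0,0,0,0],[0,0,0,0,0,0],[0,0,0,0,0,0]]'
python3 look.py b 28
python3 - <<'E'
from h import *
i=cv2.imread('pics/scene_b.png'); j=cv2.imread('pics/top_b.png')
a=cv2.resize(i[150:250,275:345],(420,600),interpolation=cv2.INTER_CUBIC)
b=cv2.resize(j[170:230,270:330],(380,380),interpolation=cv2.INTER_CUBIC)
b=cv2.copyMakeBorder(b,0,220,0,0,cv2.BORDER_CONSTANT); cv2.imwrite('pics/b2.png',np.hstack([a,b]))
E
```

```text
time: 7.4
tool_pos: [590.0, 46.9, 216.1]
tcp_rot: [-3.137, 0.065, 1.636]
contact_force: [-0.0, 0.8, -1.1]
grip_width: 15.8
finger_force: 30.0
time: 8.0
tool_pos: [590.6, 45.1, 177.6]
tcp_rot: [-3.14, 0.065, 1.636]
contact_force: [-0.1, -0.6, -1.3]
grip_width: 15.8
finger_force: 30.0
grip pt [590.5  46.3 196.3]
```

View pics/b2.png

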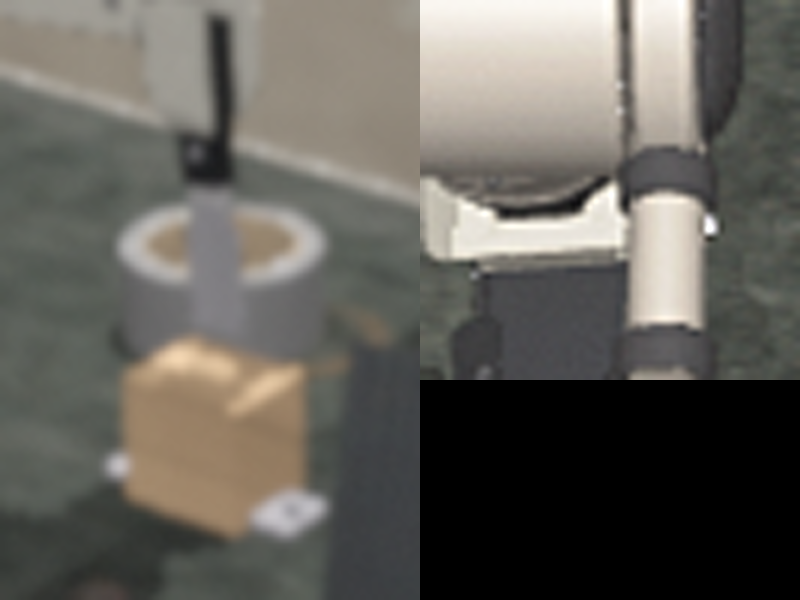

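```bash
cat > prof.py <<'E'
from h import *
i=cv2.imread('pics/scene_b.png',0)
for r in range(180,211,2): print(r,i[r,300:322])
print('rows at col 311',[(r,int(i[r,311])) for r in range(196,214)])
for y in(38,40,42,44):
  for z in(130,80): 
    print(y,z,[np.round(proj('scene',[590.5-s*.065*-1*0,y+s*14,z]),1) for s in(-1,0,1)])
E
python3 prof.py
```

```text
180 [100  98  99 100  96  83  72  70  65  61  57  59  65  71  82  91  97  99
 101 102 101 100]
182 [ 94  94  92  94  95 102 116 125 127 125 124 125 125 116 107 102 102 102
 103 105 106 106]
184 [113 122 130 136 141 145 139 132 130 130 132 135 133 134 139 145 146 145
 144 142 138 135]
186 [171 178 179 176 174 171 154 135 128 127 127 127 130 133 142 148 152 155
 158 159 162 170]
188 [179 167 155 149 140 132 129 128 128 128 126 126 125 127 133 136 136 137
 137 137 139 144]
190 [148 138 137 135 132 127 126 127 128 128 126 125 125 126 131 132 133 133
 134 134 133 133]
192 [166 153 140 134 131 132 131 130 128 128 127 125 126 124 126 126 129 133
 134 136 145 155]
194 [178 176 172 168 165 162 148 134 130 128 127 126 126 126 129 138 151 159
 162 167 179 189]
196 [137 149 158 162 163 158 145 133 130 128 128 126 125 127 134 147 158 162
 163 160 158 152]
198 [106 108 111 115 116 119 121 125 129 129 128 127 126 127 127 125 123 121
 119 115 112 110]
200 [105 106 107 109 110 111 114 122 127 128 128 127 126 126 126 122 116 112
 110 109 107 107]
202 [103 105 106 107 109 111 116 122 128 130 128 127 12
[... 564 characters left out ...]
19), (207, 127), (208, 148), (209, 176), (210, 195), (211, 196), (212, 184), (213, 165)]
38 130 [array([315. , 189.1]), array([310.9, 187.7]), array([306.9, 186.4])]
38 80 [array([315.2, 206.6]), array([311.2, 205.2]), array([307.2, 203.8])]
40 130 [array([314.4, 188.9]), array([310.3, 187.5]), array([306.3, 186.2])]
40 80 [array([314.6, 206.4]), array([310.6, 205. ]), array([306.7, 203.6])]
42 130 [array([313.8, 188.7]), array([309.8, 187.3]), array([305.8, 186. ])]
42 80 [array([314.1, 206.2]), array([310.1, 204.8]), array([306.1, 203.4])]
44 130 [array([313.3, 188.5]), array([309.2, 187.1]), array([305.2, 185.8])]
44 80 [array([313.5, 206. ]), array([309.5, 204.6]), array([305.5, 203.2])]
```

Run:
```python
from h import *
s=cv2.imread('pics/scene0.png').astype(int)[...,2]; t=cv2.imread('pics/top0.png').astype(int)[...,2]
print('top');print(t[194:206,284:310]); print('scene'); print(s[205:220,298:326])
for P in([590,42,60],[592.3,43.9,60]): print(P,proj('top',P),proj('scene',P))
for y in (-16.5,16.5): print(proj('top',[590-y*.065,42+y,60]),proj('scene',[592.3-y*.065,43.9+y,60]))
```

```text
top
[[255 255 255 255 255 255 255 255 255 255 255 255 255 255 255 255 255 255
  255 255 255 255 255 255 213  50]
 [255 255 255 255 255 255 255 255 255 255 255 255 255 255 255 255 255 255
  255 255 255 255 255 255 211  48]
 [255 255 255 255 255 255 255 255 255 255 255 255 255 255 255 255 255 255
  255 255 255 255 255 255 246 164]
 [255 255 255 255 255 255 255 255 255 255 255 255 255 255 255 255 255 255
  255 255 255 255 255 255 255 255]
 [255 255 255 255 255 255 255 255 255 255 255 241 255 255 253 254 254 254
  250 255 255 255 255 255 255 255]
 [255 255 255 255 255 255 238 229 237 208 192 196 195 195 154 140 141 138
  137 252 255 255 255 255 255 254]
 [255 255 255 255 255 255 176  93 102 107 111 116 118 117 118 128 130 132
  163 255 255 255 255 255 255 255]
 [255 255 255 255 255 255 213 163 178 198 204 224 231 231 231 244 246 251
  254 255 255 255 255 255 255 255]
 [255 255 255 255 255 255 255 253 255 255 255 255 255 255 255 255 255 255
  255 255 255 255 255 255 255 255]
 [255 255 255 255 255 254 255 255 255 255 255 255 255 255 255 255 255 255
  255 255 255 255 255 255 255 255]
 [255 
[... 1530 characters left out ...]
4 184 197 208 216 225 233 237 241 243 243 242 239
  235 226 210 190 172 160 153 149 141 123]
 [149 149 149 150 151 153 158 165 173 184 196 208 216 225 232 235 234 227
  214 198 177 159 152 149 149 148 142 124]
 [150 149 149 150 149 150 150 151 153 157 164 172 183 196 206 210 208 196
  179 163 152 146 146 146 147 148 142 124]
 [150 149 150 150 150 150 150 149 149 150 150 151 155 163 170 173 169 158
  148 142 141 142 143 144 146 146 140 124]]
[590, 42, 60] [296.00621954 199.36793821] [310.04119518 211.66873679]
[592.3, 43.9, 60] [295.2750442  198.48392761] [310.07837629 211.18014511]
[302.37731396 198.96921603] [315.02917719 212.77698233]
[289.62816289 199.76709611] [305.19676192 209.6056234 ]
```

```bash
python3 -m jog '[[3.2,-0.6,0,0,0,0],[0,0,0,0,0,0],[0.4,0,6,0,0,0],[0.4,0,6,0,0,0],[0.2,0,3,0,0,0],[0.2,0,3,0,0,0],[0.2,0,3,0,0,0],[0.2,0,3,0,0,0],[0.2,0,3,0,0,0],[0,0,0,0,0,0]]'
```

```text
time: 9.1
tool_pos: [589.0, 48.1, 149.0]
tcp_rot: [-3.137, 0.065, 1.636]
contact_force: [0.3, 0.0, -0.8]
grip_width: 15.8
finger_force: 30.0
```

```bash
python3 -m jog '[[0.2,0,3,0,0,0],[0.2,0,3,0,0,0],[0.2,0,3,0,0,0],[0.2,0,3,0,0,0],[0.2,0,3,0,0,0],[0.2,0,3,0,0,0],[0.2,0,3,0,0,0],[0.2,0,3,0,0,0],[0.2,0,3,0,0,0],[0.2,0,3,0,0,0],[0,0,0,0,0,0]]'
```

```text
time: 10.2
tool_pos: [589.2, 47.5, 119.1]
tcp_rot: [-3.138, 0.066, 1.636]
contact_force: [1.2, -5.1, -1.5]
grip_width: 15.7
finger_force: 30.0
```

```bash
python3 -m jog '[[-1,0,0,0,0,0],[0,0,0,0,0,0],[0.2,0,3,0,0,0],[0.2,0,3,0,0,0],[0.2,0,3,0,0,0],[0,0,1,0,0,0],[0,0,1,0,0,0],[0,0,1,0,0,0],[0,0,0,0,0,0],[0,0,0,0,0,0]]'
```

```text
time: 11.2
tool_pos: [589.3, 46.7, 107.4]
tcp_rot: [-3.139, 0.065, 1.636]
contact_force: [0.9, -5.0, 1.5]
grip_width: 16.1
finger_force: 30.0
```

```bash
python3 -m jog '[[-1.5,0,0,0,0,0],[0,0,0,0,0,0],[0,0,0.6,0,0,0],[0,0,0,0,0,0],[0,0,0,0,0,0]]'
```

```text
time: 11.7
tool_pos: [589.1, 46.0, 107.1]
tcp_rot: [-3.138, 0.064, 1.636]
contact_force: [0.4, 1.2, 2.9]
grip_width: 16.1
finger_force: 30.0
```

```bash
python3 -m jog '[[0,0,0,0,0,0],[0,0,0,0,0,0],[0,0,0,0,0,0],[0,0,0,0,0,0],[0,0,0,0,0,0],[0,0,-5,0,0,0],[0,0,-15,0,0,0],[0,0,-35,0,0,0],[0,0,-35,0,0,0],[0,0,-35,0,0,0],[0,0,-35,0,0,0],[0,0,-25,0,0,0]]' 55
python3 go.py 588 -324 290 3.1416 0 1.89
python3 - <<'E'
from h import *
i=save('scene','c.png')[...,::-1]
cv2.imwrite('pics/c2.png',np.hstack([cv2.resize(i[150:250,275:345],(400,571),interpolation=2),cv2.resize(i[205:305,395:465],(400,571),interpolation=2)]))
E
```

```text
time: 12.9
tool_pos: [589.4, 57.6, 294.9]
tcp_rot: [3.142, 0.065, 1.636]
contact_force: [1.0, 0.2, -0.4]
grip_width: 50.5
finger_force: 0.0
tool [589.4  57.6 294.9] [3.142 0.065 1.636] F [ 1.   0.2 -0.4] j [ 0.    0.43  1.2  -0.06  1.5  -0.06]
d [-379.6  -26.2   29.6] [-0.008  0.065 -0.254]
```

View pics/c2.png

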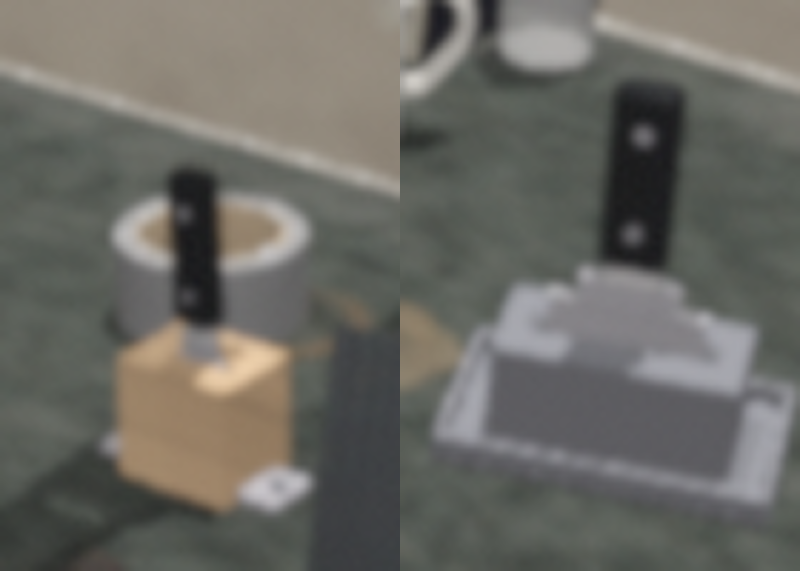

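Narrow scraper stands fully home and upright. The wide scraper still stands undisturbed in the stand; I'll move above it and refine its fit.

```bash
python3 -m jog '[[0,0,0,-0.004,0.032,-0.127],[0,0,0,-0.004,0.033,-0.127],[-25,-8.3,0,0,0,0],[-42,-14,0,0,0,0],[-42,-14,0,0,0,0],[-42,-14,0,0,0,0],[-42,-14,0,0,0,0],[-42,-14,0,0,0,0],[-42,-14,0,0,0,0],[-42,-14,0,0,0,0],[-25,-8.3,0,0,0,0],[-17,-6,0,0,0,0]]' 100
python3 go.py 588 -324 290 3.1416 0 1.89
cat > m3.py <<'E'
from fit import *
T=cv2.imread('pics/top0.png')[...,::-1].copy();C=cv2.imread('pics/c.png')[...,::-1].copy()
tb2=lambda c,h:c.max(-1)<80
sb=lambda c,h:c.max(-1)<50
ms=[('top',(430,456,190,206),0),('scene',(425,456,214,256),0)]
ms=[(n,b,segm(T if n=='top' else C,b,tb2 if n=='top' else sb,True)) for n,b,_ in ms]
for yaw in(.28,.33,.38):
    q,f=fit(box(16,26,67,145),ms,[588,-324,10,yaw,0,0],[0,1,4,5],[6,6,.05,.05]); t,M=pose(q)
    print(np.round(q,3),round(f,3),'grip',np.round(t+M@[0,0,115],1))
    q,f=fit(box(16,26,67,145),ms[1:],[588,-324,10,yaw,0,0],[0,1,4],[6,6,.05]); t,M=pose(q)
    print('  scene',np.round(q,3),round(f,3),'grip',np.round(t+M@[0,0,115],1))
E
python3 m3.py
```

```text
time: 14.15
tool_pos: [587.1, -325.7, 291.1]
tcp_rot: [-3.138, -0.002, 1.888]
contact_force: [0.5, 0.5, 0.7]
grip_width: 91.7
finger_force: 0.0
tool [ 587.1 -325.7  291.1] [-3.138e+00 -2.000e-03  1.888e+00] F [0.5 0.5 0.7] j [-0.62  0.6   0.93 -0.    1.62 -0.94]
d [1.3 1.3 1.1] [-0.004 -0.002 -0.002]
[ 5.91405e+02 -3.26255e+02  1.00000e+01  2.80000e-01 -3.70000e-02
 -1.50000e-02] 0.574 grip [ 588.6 -322.6  124.9]
  scene [ 5.98615e+02 -3.19195e+02  1.00000e+01  2.80000e-01  6.00000e-03
  0.00000e+00] 0.385 grip [ 598.8 -319.9  125. ]
[ 5.90400e+02 -3.27065e+02  1.00000e+01  3.30000e-01 -3.90000e-02
  2.00000e-03] 0.538 grip [ 589.1 -322.8  124.9]
  scene [ 5.97691e+02 -3.14880e+02  1.00000e+01  3.30000e-01  5.20000e-02
  0.00000e+00] 0.343 grip [ 599.6 -320.5  124.8]
[ 5.89864e+02 -3.24802e+02  1.00000e+01  3.80000e-01 -2.00000e-02
  4.00000e-03] 0.522 grip [ 589.4 -322.5  125. ]
  scene [ 5.97493e+02 -3.15574e+02  1.00000e+01  3.80000e-01  4.50000e-02
  0.00000e+00] 0.315 grip [ 599.4 -320.4  124.9]
```

```bash
python3 -m jog '[[2.2,2.7,36,0,0,0],[0,0,36,0,0,0],[0,0,36,0,0,0],[0,0,36,0,0,0],[0,0,30,0,0,0],[0,0,10,0,0,0],[0,0,0,0,0,0],[0,0,0,0,0,0]]'
python3 -m jog '[[0,0,0,0,0,0],[0,0,0,0,0,0],[0,0,0,0,0,0],[0,0,0,0,0,0],[0,0,0,0,0,0],[0,0,0,0,0,0],[0,0,0,0,0,0],[0,0,0,0,0,0],[0,0,0,0,0,0],[0,0,0,0,0,0],[0,0,0,0,0,0],[0,0,0,0,0,0]]' 0
python3 -m jog '[[0,0,0,0,0,0],[0,0,0,0,0,0]]'
```

```text
time: 14.95
tool_pos: [589.8, -320.7, 109.3]
tcp_rot: [-3.14, 0.001, 1.89]
contact_force: [0.3, -0.2, 0.7]
grip_width: 91.8
finger_force: 0.0
time: 16.15
tool_pos: [589.0, -320.2, 107.5]
tcp_rot: [-3.138, -0.001, 1.89]
contact_force: [0.2, 0.1, -0.1]
grip_width: 16.2
finger_force: 30.0
time: 16.35
tool_pos: [589.0, -320.2, 107.5]
tcp_rot: [-3.138, -0.001, 1.89]
contact_force: [0.0, 0.1, -0.2]
grip_width: 15.8
finger_force: 30.0
```

```bash
python3 -m jog '[[0,0,-6,0,0,0],[0,0,-12,0,0,0],[0,0,-20,0,0,0],[0,0,-30,0,0,0],[0,0,-30,0,0,0],[0,0,-30,0,0,0],[0,0,-30,0,0,0],[0,0,-20,0,0,0],[0,0,-7,0,0,0],[0,0,0,0,0,0],[0,0,0,0,0,0]]'
python3 go.py 522.5 356 290 3.1416 0 1.527
python3 look.py d 60
```

```text
time: 17.45
tool_pos: [589.3, -320.0, 291.4]
tcp_rot: [-3.137, -0.003, 1.89]
contact_force: [0.6, 0.0, -1.5]
grip_width: 15.9
finger_force: 30.0
tool [ 589.3 -320.   291.4] [-3.137e+00 -3.000e-03  1.890e+00] F [ 0.6  0.  -1.5] j [-0.61  0.6   0.93 -0.    1.62 -0.93]
d [662.8 148.6   2.7] [-0.005 -0.002  0.363]
grip pt [ 589.4 -320.   310.2]
```

View pics/look_d.png

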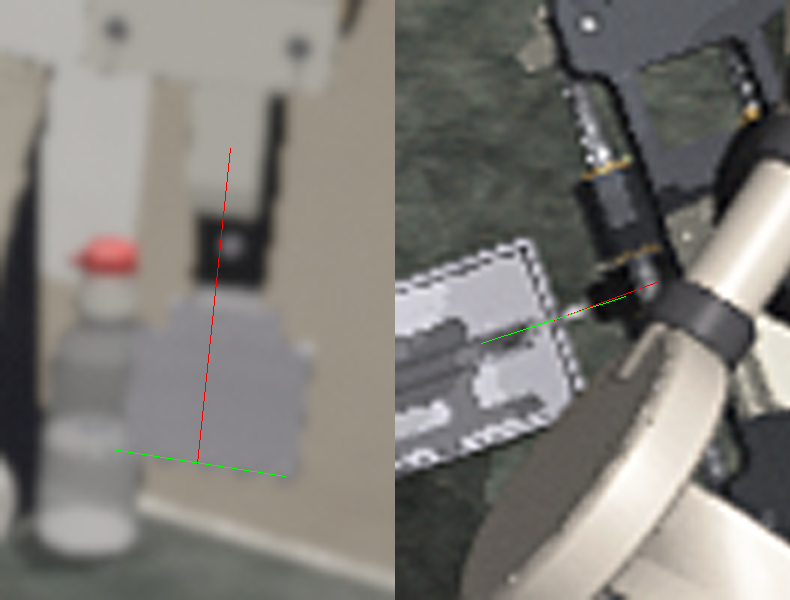

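Blade leans about 0.04 rad (edge toward −y), with the grip centred. I'll carry it to the wide holder, turning and levelling there.

```bash
python3 -m jog '[[20,4.5,0,0,0,0],[40,9,0,0,0,0],[45,10.1,0,0,0,0],[45,10.1,0,0,0,0],[45,10.1,0,0,0,0],[45,10.1,0,0,0,0],[45,10.1,0,0,0,0],[45,10.1,0,0,0,0],[45,10.1,0,0,0,0],[45,10.1,0,0,0,0],[45,10.1,0,0,0,0],[45,10.1,0,0,0,0]]'
python3 -m jog '[[45,10.1,0,0,0,0],[45,10.1,0,0,0,0],[35,7.8,0,0,0,0],[20,4.5,0,0,0,0],[8,1.8,0,0,0,0],[0,0,0,0,0.02,0.121],[0,0,0,0,0.02,0.121],[0,0,0,0,0,0.121],[0,0,30,0,0,0],[0,0,25,0,0,0],[0,0,0,0,0,0],[0,0,0,0,0,0]]'
python3 go.py 522.5 356 179 3.1416 -0.04 1.527
```

```text
time: 18.75
tool_pos: [537.6, 201.7, 291.9]
tcp_rot: [-3.136, -0.002, 1.89]
contact_force: [1.5, -0.7, -0.9]
grip_width: 16.0
finger_force: 30.0
time: 19.95
tool_pos: [522.6, 357.4, 238.1]
tcp_rot: [-3.127, -0.038, 1.526]
contact_force: [-1.4, -0.6, -0.9]
grip_width: 15.7
finger_force: 30.0
tool [522.6 357.4 238.1] [-3.127 -0.038  1.526] F [-1.4 -0.6 -0.9] j [0.46 0.53 1.19 0.04 1.41 0.5 ]
d [-3.7  0.8 59. ] [-0.014  0.002 -0.001]
```

```bash
python3 -m jog '[[0,0,15,-0.014,0,0],[-3.7,0.8,25,0,0,0],[0,0,19,0,0,0],[0,0,0,0,0,0],[0,0,0,0,0,0],[0,0,0,0,0,0]]'
python3 go.py 522.5 356 179 3.1416 -0.04 1.527
cat > l2.py <<'E'
from h import *
i=save('scene','e.png'); x0,y0=185,150; s=8
u=cv2.resize(i[y0:y0+75,x0:x0+60],None,fx=s,fy=s,interpolation=cv2.INTER_CUBIC)
P=lambda w:tuple(int(v) for v in (proj('scene',w)-[x0,y0]+.5)*s)
c=np.array([522.5,356.5,60]);a=np.array([.045,1,0])
cv2.line(u,P(c-32.5*a),P(c+32.5*a),(255,0,0),1)
o=bot.get_obs(); M=R.from_euler('xyz',o['tcp_rot']).as_matrix(); g=o['tool_pos']-19*M[:,2]; e=g-[0,0,116.5]; print(g,e)
cv2.line(u,P(e-30*a),P(e+30*a),(0,255,0),1);cv2.line(u,P(g),P(e),(0,255,0),1)
j=cv2.imread('pics/scene_a.png')[...,::-1]; v=cv2.resize(j[180:220,195:235],(320,320),interpolation=cv2.INTER_CUBIC)
Q=lambda w:tuple(int(k) for k in (proj('scene',w)-[195,180]+.5)*8)
v=np.vstack([v,v[:280].copy()]); cv2.line(v,Q(c-32.5*a),Q(c+32.5*a),(255,0,0),1)
cv2.imwrite('pics/e2.png',np.hstack([u,v])[...,::-1])
t=cv2.imread('pics/top_a.png').astype(int)[...,1]; print(t[219:234,164:202:1]); print(proj('top',c-32.5*a),proj('top',c),proj('top',c+32.5*a))
E
python3 l2.py
```

```text
time: 20.55
tool_pos: [524.0, 357.1, 181.2]
tcp_rot: [3.138, -0.041, 1.526]
contact_force: [-0.6, -0.3, -0.5]
grip_width: 16.1
finger_force: 30.0
tool [524.  357.1 181.2] [ 3.138 -0.041  1.526] F [-0.6 -0.3 -0.5] j [0.46 0.56 1.3  0.04 1.26 0.49]
d [-1.3 -1.5  2.1] [ 0.004 -0.001 -0.001]
[523.79946211 356.32930195 199.94188944] [523.79946211 356.32930195  83.44188944]
[[255 220 178 181 181 181 179 180 179 181 179 179 179 182 180 185 157 145
  150 152 151 151 153 150 149 152 152 153 157 110  95  98  99 100  91  86
   80  77]
 [217 193 178 183 181 181 180 179 180 180 180 181 179 183 183 187 154 146
  149 149 151 149 150 149 149 151 151 153 146 104  92  96  97  99  91  83
   81  77]
 [  9   1  68 175 187 183 182 183 184 182 181 180 183 182 184 186 154 146
  151 151 150 149 149 147 152 151 151 154 145 104  92  98 101  98  67  51
   76  80]
 [ 32  26  41 170 190 185 183 182 185 182 182 183 184 181 181 185 156 147
  148 149 148 152 149 151 151 150 149 151 141 105  92 100  97  96  69  77
   95  78]
 [ 34  31  32 140 160 164 165 164 172 175 178 178 182 151 141 145 147 147
  151 147 149 148 1
[... 1040 characters left out ...]
7 191 193 186 255 255 255 255 255 250 246 248 248 249
  248 247 247 255 186 148 154 151 148 221 137  89  91  93  98 139 164 253
  191 145]
 [ 16 207 255 209 171 176 178 174 254 255 255 255 255 252 250 249 249 248
  245 249 249 255 186 146 154 152 151 179 120  94  93  91 108 167 252 255
  254 255]
 [ 16 199 255 202 170 169 171 166 160 160 158 161 166 134 124 130 129 131
  127 233 247 252 179 146 151 152 149 164 113  94  93  90 105 255 255 251
  250 248]
 [ 22 173 183 179 181 183 184 180 178 176 175 177 177 152 143 142 137 136
  136 131 125 131 135 142 143 145 147 112  94  95  96  88 119 255 255 255
  252 253]]
[185.52299888 225.97331254] [172.70217296 225.40002507] [159.86078155 224.825818  ]
```

View pics/e2.png

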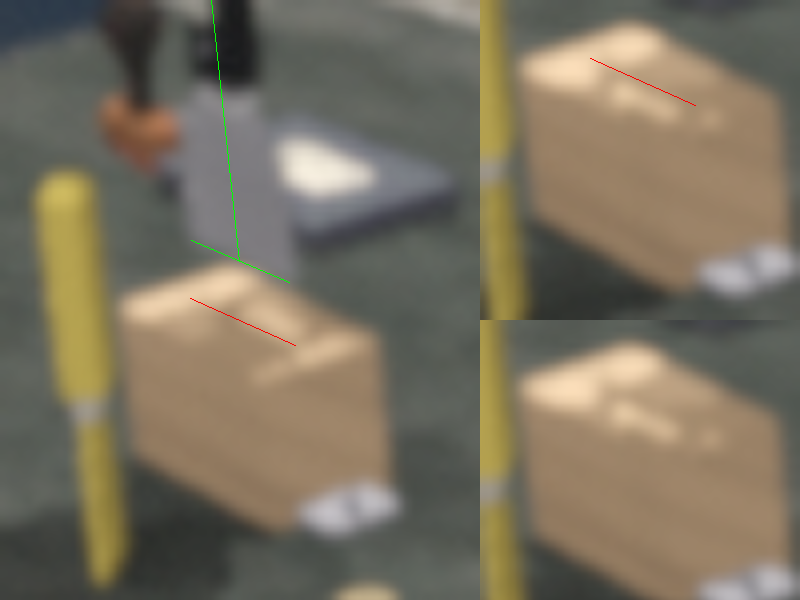

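Predicted (green) and actual blade edge agree to about 1 mm, and it sits over the slot line. I'll insert it slowly while watching the force.

```bash
python3 -m jog '[[-0.3,-0.8,0,0.003,0,0],[-0.25,0,6,0,0,0],[-0.25,0,6,0,0,0],[-0.25,0,6,0,0,0],[-0.12,0,3,0,0,0],[-0.12,0,3,0,0,0],[-0.08,0,2,0,0,0],[-0.08,0,2,0,0,0],[0,0,0,0,0,0],[0,0,0,0,0,0]]'
```

```text
time: 21.6
tool_pos: [522.2, 356.4, 151.0]
tcp_rot: [-3.139, -0.039, 1.526]
contact_force: [-0.1, -1.1, -1.4]
grip_width: 15.5
finger_force: 30.0
```

```bash
python3 -m jog '[[-0.08,0,2,0,0,0],[-0.08,0,2,0,0,0],[-0.08,0,2,0,0,0],[-0.12,0,3,0,0,0],[-0.12,0,3,0,0,0],[-0.12,0,3,0,0,0],[-0.12,0,3,0,0,0],[-0.12,0,3,0,0,0],[-0.12,0,3,0,0,0],[0,0,0,0,0,0]]'
```

```text
time: 22.6
tool_pos: [522.1, 356.3, 126.4]
tcp_rot: [-3.139, -0.039, 1.526]
contact_force: [0.8, -0.7, -1.8]
grip_width: 15.9
finger_force: 30.0
```

Edge at about 29 mm, moving freely.

```bash
python3 -m jog '[[-0.12,0,3,0,0,0],[-0.12,0,3,0,0,0],[-0.12,0,3,0,0,0],[-0.12,0,3,0,0,0],[-0.12,0,3,0,0,0],[-0.08,0,2,0,0,0],[0,0,1,0,0,0],[0,0,0.5,0,0,0],[0,0,0,0,0,0],[0,0,0,0,0,0]]'
```

```text
time: 23.6
tool_pos: [522.0, 356.4, 108.5]
tcp_rot: [-3.139, -0.039, 1.526]
contact_force: [-0.3, -0.4, 0.6]
grip_width: 16.0
finger_force: 30.0
```

```bash
python3 -m jog '[[0,0,0.8,0,0,0],[0,0,0,0,0,0],[0,0,0,0,0,0]]'
python3 -m jog '[[0,0,0,0,0,0],[0,0,0,0,0,0],[0,0,0,0,0,0],[0,0,0,0,0,0],[0,0,0,0,0,0],[0,0,-5,0,0,0],[0,0,-15,0,0,0],[0,0,-35,0,0,0],[0,0,-35,0,0,0],[0,0,-35,0,0,0],[0,0,-35,0,0,0],[0,0,-25,0,0,0]]' 55
python3 -m jog '[[0,0,0,0,0,0],[0,0,0,0,0,0],[0,0,0,0,0,0],[0,0,0,0,0,0],[0,0,0,0,0,0]]'
python3 - <<'E'
from h import *
i=save('scene','f.png')[...,::-1]
cv2.imwrite('pics/f2.png',np.hstack([cv2.resize(i[150:240,185:248],(400,571),interpolation=2),cv2.resize(i[160:250,280:343],(400,571),interpolation=2)]))
E
```

```text
time: 23.9
tool_pos: [522.1, 356.5, 108.3]
tcp_rot: [-3.14, -0.039, 1.527]
contact_force: [-1.8, -1.5, 5.9]
grip_width: 15.8
finger_force: 30.0
time: 25.1
tool_pos: [522.4, 349.3, 295.7]
tcp_rot: [3.141, -0.041, 1.527]
contact_force: [1.3, 0.9, 0.9]
grip_width: 50.4
finger_force: 0.0
time: 25.6
tool_pos: [521.8, 349.2, 291.3]
tcp_rot: [-3.138, -0.038, 1.526]
contact_force: [-0.5, 0.6, 0.1]
grip_width: 50.3
finger_force: 0.0
```

View pics/f2.png

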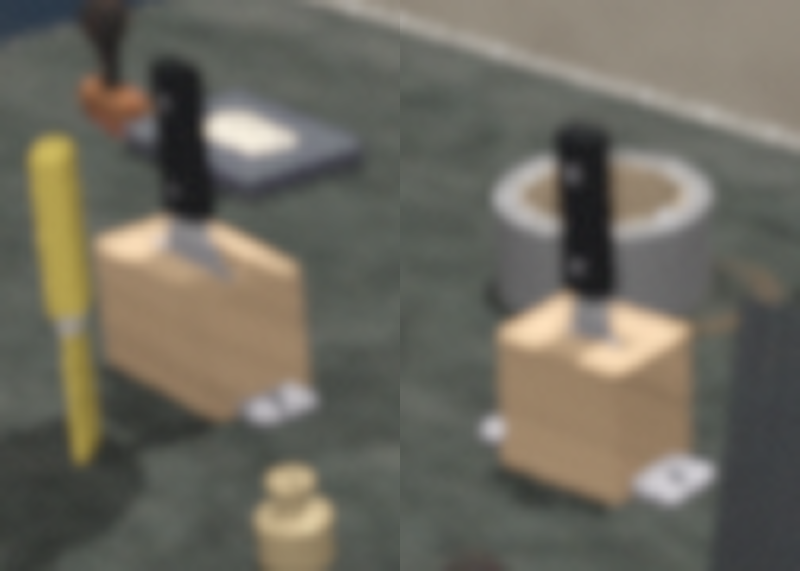

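Both scrapers stand home: the wide one at scene (213,172), the narrow one at (308,195). The arm is clear and the other things are undisturbed.

```bash
python3 -c "
from plant import bot
print(bot.close_job())"
```

```text
the job is handed in; nothing more can be done
None
```

I moved the narrow scraper to the narrow holder, then the wide scraper to the wide holder; the last picture shows both standing home and upright with the arm clear. I handed the job in just after 25.6 s of the 72 s; no verdict came back.

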